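Check the stop of a bench vial crimper

ROBOT

A 6-joint arm with a two-finger parallel gripper is mounted at the origin on a cart in front of the work surface, level with it; the furniture and walls round the work are solid. World frame = base frame: x ahead of the robot, y to its left, z up, the work surface at z = 0. Lengths are in mm, angles in degrees, forces in N, time in s.
With the tool pointing down it reaches from about 325 to 925 mm from the base axis. Payload 3.1 kg.
Tool frame: the origin (TCP) lies at the very end of the fingers, on their centre line; the grasp point (between the pads) lies ctrl.tcp_to_grasp behind it (ctrl.tcp_to_grasp is the distance from the TCP to the grasp point, in mm); x points along the fingers, z is the direction in which the jaws open and shut, and the axes are right-handed (so a half turn about x gives the same grasp; the last joint's range is limited). The gripper opens to 85 mm and grips with 20 to 120 N. Pads are 22 mm wide; open, the fingers measure 114 mm over their backs; the gripper's body (76 mm by 85 mm) begins 54 mm behind the grasp point. The pads swing forward as they close: fully open they stand 13 mm farther back than shut.
Start: joints at [-78.621, 12.427, 92.441, -0, 75.132, -6.429], TCP at [191.159, -595.061, 231.3] pointing down, gripper open.
Joint ranges: [-157.48, 157.48], [-44.54, 120.13], [17.64, 146.25], [-64.5, 244.5], [7.68, 150.69], [-147.95, 147.95]. Speed limits (degrees/s): [159.86, 159.86, 180, 180, 180, 180].

INTERFACE

Orientations are given as a 3x3 rotation matrix whose columns are the frame's x, y, z axes.
In Python, from cell import ctrl gives the robot as it stands.
- The arm moves only by the tool play_rows, never from a script. Its argument "targets" is a list of rows, each an object of numbers: "x", "y", "z": the shift along the tool's x, y, z in mm; "rx", "ry", "rz": the turn, a rotation vector about the tool's x, y, z in rad. A call has 1 to 10 rows; each row is the pose to reach, as a shift and turn from the pose commanded when the call began, along the tool's axes at that moment; what a row does not reach only later rows make up. A row lasts 1/10 s, in which the tool goes at most 50 mm and 8.59 degrees, less where a joint would pass 70% of its speed; a pose out of reach is approached as far as the arm can. A call with a gripper value outside its range is refused whole. "grip" is the opening, from -1 (shut) to 1 (fully open), so that 0 is half open, set as the call begins (left out, the last holds). The fingers move at their own pace and stop on an object; the grip force is fixed at half the most. Time passes only in rows, so rows that repeat a pose let the fingers close. It gives the time, the measured TCP pose, the force and the opening at its end, in the units of the state.
- ctrl.observe(): the state, without advancing time (a new reading comes with each control period).
- ctrl.capture(name): name is "scene" or "top" or "wrist"; returns a dict with "img" (480x640x3 uint8, red, green, blue), "range_z" (480x640 float32, mm along the optical axis (not along the pixel's ray), 0 where there is no reading), "mtx" (3x3 intrinsics, pixels), "cam_to_world" (4x4, takes a point from camera to world coordinates). Camera axes: x right, y up, looking along -z (the intrinsics and any distortion apply to the point x, -y, -z); pixel columns grow to the right and rows downward; lengths in mm; the calibration is good to about 2 mm. A picture is of the moment at which its call begins.
- ctrl.job_done(): hands the job in, once; it reports no verdict.
The state is a dict: "clock": time; "qpos": joint angles; "dq": joint speeds; "tau": joint torques, N m; "ee_pos": TCP position; "tcp_rot": TCP orientation; "wrist_force": force on the tool from outside, world axes, zero at the start; "moment": the same for the moment, N m; "grip_width": finger opening in mm.
Only numpy, scipy, OpenCV 4.12 (cv2) and the standard library are available. Lean on these libraries where they do the work, as an engineer would, in place of code of your own. Each camera call takes 0.05 s, during which the arm holds its last target.

TASK

Before the vials are capped, check that the bench crimper's blue hand lever stops short of its fixed bar: swing the arm with the red fin, which locks the lever, well out to the right, then push the lever in from outside, with the outside of the fingers, until it rests firmly on the brass stop screw, and keep it there for two seconds without forcing it. Then ease it all the way back out, without letting it snap, and leave it out, with the lock arm still swung clear. Nothing is gripped or lifted: leave the fixed bar and the lever's inner side alone, and the vials, the bottle and the dish where they stand.

Things in the scene. Friction and masses are not known exactly. Their poses are not given: they have to be found in the camera images.
- crimper: Grey bench vial crimper, fixed, base 125 x 235 mm. Origin on the worktop, x to the far side, y left along the bar, z up. In mm here: lever pivot (vertical) at x 0, y 85; lock arm pivot (vertical) at x 30, y -95; head block x -20 to 52, y 65 to 135, top 155; right of the head nothing but the red fin is higher than 133; below the lever all is free down to the base, top 20. Yaw -0.4 to 0.4.
- crimp_lever (a joint): Angle of the blue lever, rad: 0 = fully out (held by its spring), growing as pressed to the bar. Meets the stop at 0.16 to 0.23, as the screw is set (25 to 35 mm at lever_face); the bar would be at 0.30. At lever_face the spring pushes back 3 N when out, 7 to 9 N at the stop; 13 to 20 N there seats it firmly on the rubber tip. Let go at the stop it flies back at over 3 rad/s.
- lever_face (a point): Point on the outer side of the lever's blue grip, at z = 120, 150 mm from the lever's pivot. The grip is a 17 mm round bar along the point's y: 80 mm of it toward the pivot (+y), 45 mm toward the ball end (-y, bent slightly outward). The point's x axis is the pressing direction, toward the bar; the axes turn with the lever. Push from the -x side; leave the steel strip on the lever's inner side alone.
- lock_arm (a joint): Angle of the lock arm, rad: near 0 it lies across the gap from the bar's end to the lever and blocks it; it grows to 1.75 as the arm swings out to the right (away from the head), anticlockwise seen from above. Clear from 0.8 on. Moves easily (under 2 N at the fin) and stays where it is left.
- lock_fin (a point): Centre of the upright red fin on the lock arm, 35 mm from the arm's pivot, z = 151. A plate 30 mm long (point's x, along the arm toward its pivot), 4 mm thick (y), 30 mm high (z 136 to 166). Push its +y face toward -y; the axes turn with the arm. Lever, bar and screw lie below it, tops at z = 133 or lower.
- bar: Fixed steel bar with black sleeves, up to 26 mm thick, that the lever closes toward: along the crimper's y at x = 30, z = 120 mm, from y = 90 to -105 mm (origin at y = 0). Not to be touched.
- stop_tip (a point): Rubber tip, 10 mm across, of the brass stop screw that runs through the bar at lever height and points at the lever's inner side, 103 mm from the lever's pivot. The lever lands on it. Its setting varies by 7 mm.
- stop_screw: The brass stop screw itself, origin at the centre of its rubber tip, its x axis along the screw toward its knurled head behind the bar. Fixed.
- vial_rack: White vial rack, 74 x 108 x 32 mm, six holes, fixed; origin under its centre.
- vial_1: Glass vial with aluminium cap, 21 mm wide, 40 mm tall, standing in the rack (top 50 mm above the worktop). Origin at its foot. Bystander.
- vial_2: As vial_1, in another hole. Bystander.
- vial_3: As vial_1, in another hole. Bystander.
- bottle: Small clear bottle with blue cap, 56 mm wide, 104 mm tall, standing to the left of the crimper. Bystander.
- dish: Petri dish, 92 mm wide, 16 mm tall, lying at the near right. Bystander.

How it is judged (in metres and radians):
On the way, in this order (a step that is already met when the one before it is completed fails the run):
1. The lock arm is swung out clear of the lever, the lever still out (value of joint lock_arm above 0.8 rad and value of joint crimp_lever below 0.03 rad), for 0.2 s.
2. The lever is held firmly on the stop screw (2.5 N or more on the screw) for a second, with the lock arm clear (contact force between stop_screw and crimper above 2.5 N and contact force between the fingers and crimper above 3 N and value of joint lock_arm above 0.8 rad), for 1 s.
3. The lever is fully out again (value of joint crimp_lever below 0.02 rad), for 0.2 s.
At the end, for the whole second after the job is handed in: The lever is fully out (under 0.02 rad) and at rest, the lock arm is swung clear (over 0.8 rad), the vials are within 12 mm and the bottle and dish within 15 mm of where they stood (value of joint crimp_lever below 0.02 rad and velocity of joint crimp_lever between -0.05 and 0.05 rad/s and value of joint lock_arm above 0.8 rad and distance of each of vial_1, vial_2, vial_3 from where it was at the start of the episode below 0.012 m and distance of each of bottle, dish from where it was at the start of the episode below 0.015 m); the robot touches nothing.
It fails at once if The crimper is forced: more than 45 N from the fingers (contact force between the fingers and crimper above 45 N).
It fails at once if The lever is pinched or hooked from its inner side (over 2 N there) (contact force between the fingers and crimp_lever_c0 above 2 N or contact force between the fingers and crimp_lever_c1 above 2 N).
It fails at once if The fixed bar is gripped or pushed (over 5 N) (contact force between the fingers and bar above 5 N).
It fails at once if The lever snaps back out (faster than 2 rad/s) (velocity of joint crimp_lever below -2 rad/s).
It fails at once if A vial, the bottle or the dish is lifted or knocked away (distance of any of vial_1, vial_2, vial_3, bottle, dish from where it was at the start of the episode above 0.03 m).
It also fails if it takes over 58 s, if anything falls off the work surface, if the arm or the gripper's body presses on something with over 40 N, if the wrist force passes 120 N, or if a joint passes its speed limit or range.

## Working session

There is one attempt and no reset: what is moved stays moved. The work goes in short steps, Python scripts to look and compute and a tool call to move; the robot and the scene stay as the last step left them, time stands still between calls to the robot, and variables do not carry over. Pictures are saved under pics/ and viewed, and the job is handed in when it is done.

Besides the shell and the picture viewer there is one more tool, called in YAML: its name, and indented under it one key for each argument. play_rows: Moves the arm, as the interface text tells. Its arguments: {"type":"object","properties":{"targets":{"type":"array"},"grip":{"type":"number"}},"required":["targets"]}

```bash
ls; mkdir -p pics; python3 - <<'E'
from cell import ctrl
import cv2,numpy as np
print(ctrl.observe(), ctrl.tcp_to_grasp)
for n in ["scene","top"]:
    c=ctrl.capture(n); cv2.imwrite(f"pics/{n}0.png",c["img"][:,:,::-1]); np.savez(f"{n}0.npz",**c)
    print(n,c["mtx"],c["cam_to_world"])
E
```

```text
pics
{'clock': 0.0, 'qpos': array([-7.86209384e+01,  1.24784702e+01,  9.25295576e+01,  2.69495869e-04,
        7.51310009e+01, -6.42717459e+00]), 'dq': array([-0.07191371,  0.01571232,  0.03877978,  0.11102436,  0.03042105,
        0.07237904]), 'tau': array([-1.36213490e-03, -3.96849453e+01, -3.03854227e+01, -7.13370355e-05,
        9.84778890e-03,  1.20698758e-07]), 'ee_pos': array([ 190.99877084, -594.23988065,  229.93988922]), 'tcp_rot': array([[-4.74290497e-04,  9.52096551e-01,  3.05797208e-01],
       [ 2.37970493e-03,  3.05797451e-01, -9.52093617e-01],
       [-9.99997056e-01,  2.76138168e-04, -2.41074568e-03]]), 'wrist_force': array([ 0.01949981,  0.04320726, -0.8350363 ]), 'moment': array([ 0.06810766,  0.00621519, -0.01001143]), 'grip_width': 85.71579717892836} 18.700000000000003
scene [[579.00739185   0.         320.05135661]
 [  0.         579.00739185 238.56044979]
 [  0.           0.           1.        ]] [[-6.62760983e-01  5.63185793e-01 -4.93527753e-01 -2.16407105e+02]
 [-7.48759073e-01 -5.07540894e-01  4.26335656e-01  6.04209457e+02]
 [-1.03793321e-02  6.52092021e-01  7.58068774e-01  1.23509996e+03]
 [ 0.00000000e+00  0.00000000e+00  0.00000000e+00  1.00000000e+00]]
top [[607.24198316   0.         325.17071344]
 [  0.         607.24198316 238.35476172]
 [  0.           0.           1.        ]] [[-2.50954688e-02  9.97585271e-01 -6.47599036e-02  4.13536422e+02]
 [-9.99684897e-01 -2.50796973e-02  1.05658855e-03  8.34575902e+00]
 [-5.70121599e-04  6.47660131e-02  9.97900315e-01  1.52781208e+03]
 [ 0.00000000e+00  0.00000000e+00  0.00000000e+00  1.00000000e+00]]
```

View pics/scene0.png

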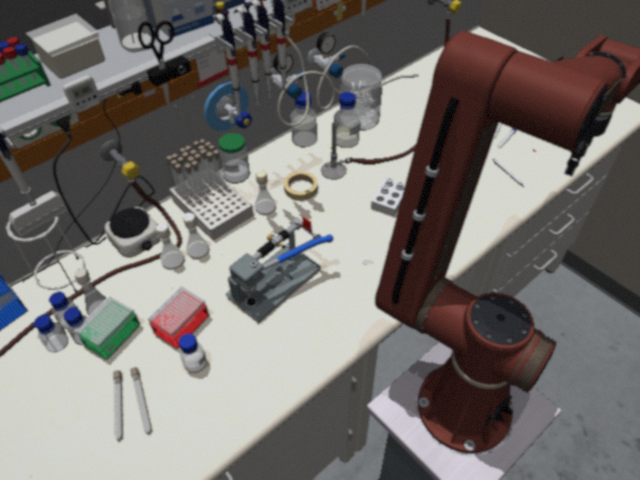

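View pics/top0.png

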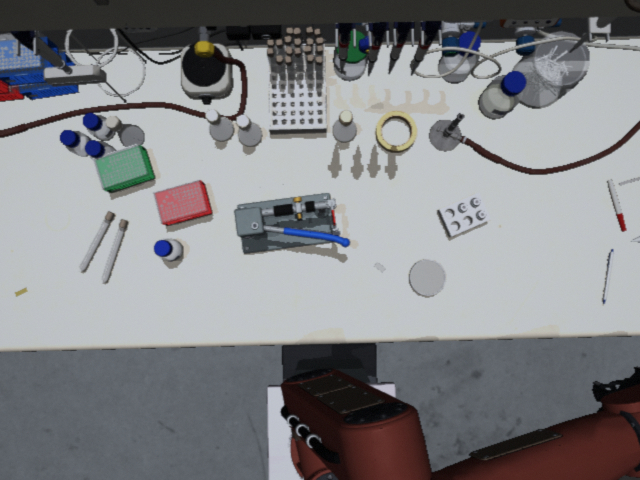

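Top view: the crimper is around (290,222), with the blue lever from (265,228) to (347,242) and the red fin near (333,215). The dish is at (427,278), the rack at (463,215) and the bottle at (168,249). I'll zoom in and take 3D points.

```bash
cat > h.py <<'E'
import numpy as np,cv2
def cloud(c):
    z=c["range_z"]; m=c["mtx"]; v,u=np.mgrid[0:480,0:640]
    x=(u-m[0,2])/m[0,0]*z; y=(v-m[1,2])/m[1,1]*z
    P=np.stack([x,-y,-z,np.ones_like(z)],-1)@c["cam_to_world"].T
    return P[...,:3]
E
python3 - <<'E'
from h import *
c=dict(np.load("top0.npz")); P=cloud(c)
im=c["img"]
cv2.imwrite("pics/topz.png",cv2.resize(im[180:265,225:365,::-1],None,fx=5.5,fy=5.5,interpolation=cv2.INTER_CUBIC))
h=cv2.cvtColor(im,cv2.COLOR_RGB2HSV)
roi=np.zeros((480,640),bool); roi[180:265,225:365]=1
blue=roi&(h[...,0]>100)&(h[...,0]<130)&(h[...,1]>150)
red=roi&((h[...,0]<8)|(h[...,0]>172))&(h[...,1]>130)
for n,m in [("blue",blue),("red",red)]:
    p=P[m]; print(n,len(p)); 
    o=np.argsort(p[:,1]); print(np.round(p[o][::max(1,len(o)//25)]))
# base: points z 10..30
m=roi&(P[...,2]>12)&(P[...,2]<28); print("base",cv2.minAreaRect(P[m][:,:2].astype(np.float32)),m.sum())
m=roi&(P[...,2]>147)&(P[...,2]<163)&~red; print("head",cv2.minAreaRect(P[m][:,:2].astype(np.float32)),m.sum())
c=dict(np.load("scene0.npz"));im=c["img"]
cv2.imwrite("pics/scenez.png",cv2.resize(im[205:330,215:345,::-1],None,fx=4.6,fy=4.6,interpolation=cv2.INTER_CUBIC))
E
```

```text
blue 428
[[499. -46. 129.]
 [490. -41. 129.]
 [499. -34. 129.]
 [495. -29. 128.]
 [507. -23. 129.]
 [498. -18. 123.]
 [507. -11. 125.]
 [502.  -6. 134.]
 [510.   0. 128.]
 [503.   5. 118.]
 [512.  12. 128.]
 [517.  19. 127.]
 [510.  23. 126.]
 [512.  30. 133.]
 [515.  37. 137.]
 [518.  42. 126.]
 [518.  48. 131.]
 [511.  53. 126.]
 [515.  60. 134.]
 [520.  67. 137.]
 [521.  72. 125.]
 [523.  78. 130.]
 [525.  85. 134.]
 [524.  90. 126.]
 [526.  97. 133.]
 [531. 102. 123.]]
red 27
[[536. -14. 136.]
 [549. -14. 169.]
 [545. -14. 165.]
 [547. -14. 170.]
 [543. -14. 167.]
 [541. -14. 164.]
 [537. -14. 160.]
 [538. -14. 164.]
 [563. -12. 169.]
 [548. -12. 137.]
 [544. -12. 130.]
 [561. -12. 166.]
 [542. -12. 128.]
 [559. -12. 167.]
 [545. -12. 142.]
 [549. -12. 154.]
 [554. -12. 167.]
 [556. -12. 172.]
 [550. -12. 164.]
 [552. -12. 168.]
 [568. -10. 141.]
 [556. -10. 125.]
 [562. -10. 139.]
 [558. -10. 130.]
 [559. -10. 143.]
 [562. -10. 153.]
 [564. -10. 162.]]
base ((553.42333984375, 90.54666137695312), (265.6829833984375, 147.68800354003906), 89.75049591064453) 2333
head ((554.55517578125, 98.16903686523438), (58.77067947387695, 223.96133422851562), 5.7188191413879395) 306
```

View pics/topz.png

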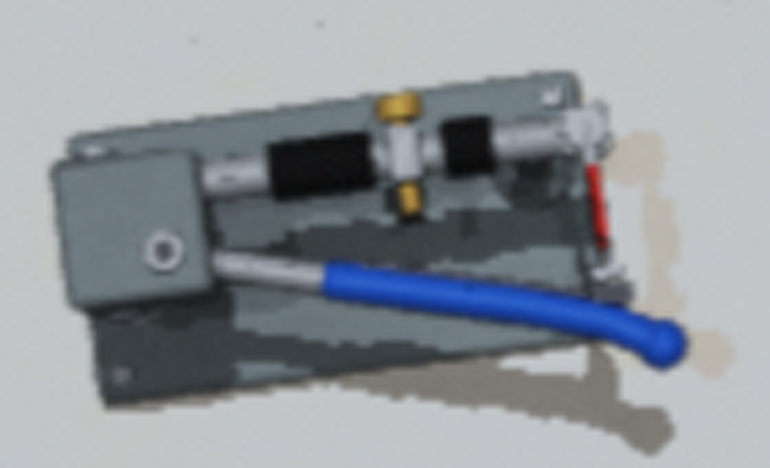

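View pics/scenez.png

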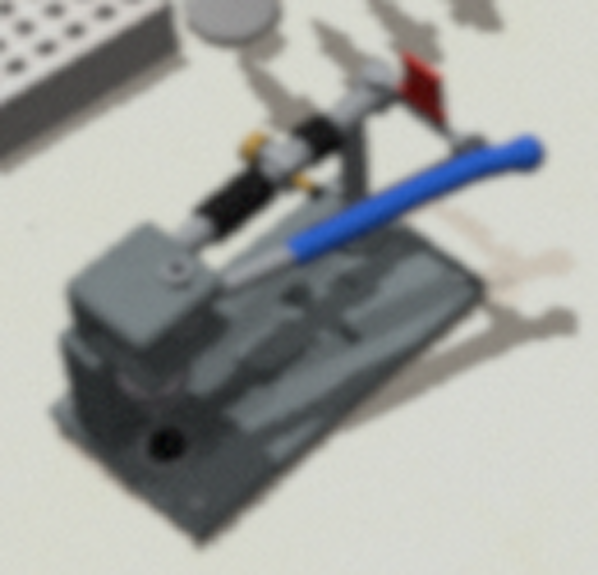

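```bash
cat >> h.py <<'E'
def ray(c,u,v,z):
    m=c["mtx"];T=c["cam_to_world"]
    d=T[:3,:3]@np.array([(u-m[0,2])/m[0,0],-(v-m[1,2])/m[1,1],-1]); o=T[:3,3]
    return o+d*(z-o[2])/d[2]
def proj(c,p):
    T=c["cam_to_world"]; q=T[:3,:3].T@(np.asarray(p)-T[:3,3]); m=c["mtx"]
    return np.array([m[0,0]*q[0]/-q[2]+m[0,2], m[1,1]*(-q[1])/-q[2]+m[1,2]])
E
python3 - <<'E'
from h import *
c=dict(np.load("top0.npz"))
def z2(a,b,z): return ray(c,225+(a+.5)/5.5-.5,180+(b+.5)/5.5-.5,z)
# bar centreline z~131 top
b1=z2(230,177,120);b2=z2(545,138,120);d=b1-b2;print("bar yaw",np.arctan2(-d[0],d[1]))
# top face of head corners z155
H=[z2(*p,155) for p in [(55,165),(193,152),(212,290),(75,308)]];print(np.round(H))
print("pivot",z2(165,250,157),"lock",z2(590,130,133),z2(590,130,140))
# base corners, z=20
B=[z2(*p,20) for p in [(72,138),(577,73),(107,405),(610,342)]];print("base",np.round(B))
e=B[0]-B[1];print(np.arctan2(-e[0],e[1]));e=B[2]-B[3];print(np.arctan2(-e[0],e[1]))
# crude fit
import itertools
from scipy.optimize import least_squares
loc=[(0,85),(-20,65),(-20,135),(52,135),(52,65)]; 
W=[z2(165,250,157),H[2],H[3],H[0],H[1]]
def f(p):
    ca,s=np.cos(p[2]),np.sin(p[2])
    return np.concatenate([[p[0]+ca*x-s*y-w[0],p[1]+s*x+ca*y-w[1]] for (x,y),w in zip(loc,W)]+[[30*(p[2]-np.arctan2(-d[0],d[1]))*3]])
r=least_squares(f,[550,80,-.1]);print(r.x,np.round(r.fun,1))
x0,y0,a=r.x
def w(x,y,z): return np.array([x0+np.cos(a)*x-np.sin(a)*y,y0+np.sin(a)*x+np.cos(a)*y,z])
im=cv2.resize(c["img"][180:265,225:365,::-1],None,fx=5.5,fy=5.5,interpolation=cv2.INTER_CUBIC).copy()
for p in [(0,85,157),(30,-95,133),(30,90,120),(30,-105,120),(-20,65,155),(52,135,155),(30,-60,151),(-62.5,117.5,20),(62.5,-117.5,20),(62.5,117.5,20),(-62.5,-117.5,20)]:
    u,v=proj(c,w(*p)); print(p,np.round(w(*p)))
    cv2.circle(im,(int((u-225+.5)*5.5),int((v-180+.5)*5.5)),4,(0,255,0),1)
cv2.imwrite("pics/fit.png",im)
E
```

```text
bar yaw 0.09871684018199765
[[573. 211. 155.]
 [577. 154. 155.]
 [520. 147. 155.]
 [514. 204. 155.]]
pivot [536.72261852 165.98851696 157.        ] lock [584.97137816 -10.63094923 133.        ] [584.11101517 -10.53571278 140.        ]
base [[601. 223.  20.]
 [625.  -7.  20.]
 [479. 209.  20.]
 [502. -19.  20.]]
0.10371126018552085
0.09966672891756351
[5.41452173e+02 7.85619484e+01 1.03134618e-01] [-4.  -2.9 -5.  -6.  -6.2  7.1  6.   7.2  9.2 -5.4  0.4]
(0, 85, 157) [533. 163. 157.]
(30, -95, 133) [581. -13. 133.]
(30, 90, 120) [562. 171. 120.]
(30, -105, 120) [582. -23. 120.]
(-20, 65, 155) [515. 141. 155.]
(52, 135, 155) [579. 218. 155.]
(30, -60, 151) [577.  22. 151.]
(-62.5, 117.5, 20) [467. 189.  20.]
(62.5, -117.5, 20) [616. -32.  20.]
(62.5, 117.5, 20) [592. 202.  20.]
(-62.5, -117.5, 20) [491. -45.  20.]
```

View pics/fit.png

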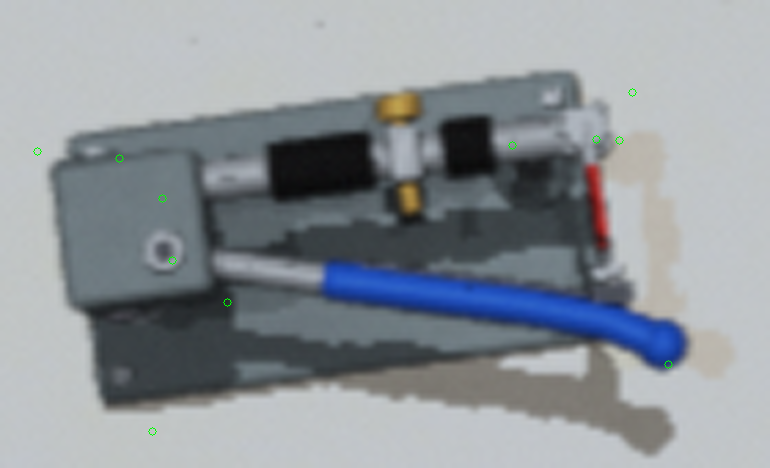

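```bash
python3 - <<'E'
from h import *
c=dict(np.load("top0.npz"))
def z2(a,b,z): return ray(c,225+(a+.5)/5.5-.5,180+(b+.5)/5.5-.5,z)
O=np.array([545.2,81.4]);a=.1
R=np.array([[np.cos(a),-np.sin(a)],[np.sin(a),np.cos(a)]])
for n,p,z in [("steel",(240,265),120),("b1",(330,282),121),("b2",(450,297),121),("b3",(540,315),121),("b4",(600,330),121),("ball",(660,342),121),("fin1",(593,168),166),("fin2",(602,245),166),("armend",(615,290),125),("stopmid",(410,215),125),("lockpiv",(590,130),130)]:
    w=z2(*p,z);l=R.T@(w[:2]-O);print(n,np.round(w),"local",np.round(l,1),"from piv",np.round(np.hypot(l[0],l[1]-85)),np.round(np.arctan2(-l[0],85-l[1]),3))
E
```

```text
steel [533. 139. 120.] local [-6.5 58.2] from piv 28.0 0.239
b1 [525. 101. 121.] local [-18.5  21.2] from piv 66.0 0.283
b2 [517.  50. 121.] local [-31.2 -28.3] from piv 117.0 0.268
b3 [508.  12. 121.] local [-43.5 -65. ] from piv 156.0 0.282
b4 [501. -13. 121.] local [-52.9 -89.4] from piv 182.0 0.295
ball [496. -38. 121.] local [ -61.1 -113.9] from piv 208.0 0.298
fin1 [565. -11. 166.] local [ 10.7 -93.9] from piv 179.0 -0.06
fin2 [533. -14. 166.] local [-21.2 -93.6] from piv 180.0 0.118
armend [518. -20. 125.] local [-37.2 -97.7] from piv 186.0 0.201
stopmid [552.  66. 125.] local [  5.1 -15.9] from piv 101.0 -0.05
lockpiv [585. -11. 130.] local [ 30.7 -95.6] from piv 183.0 -0.169
```

play_rows:
  targets:
    - {"y": 26, "z": -24, "rx": 0.031}
    - {"y": 52, "z": -48, "rx": 0.062}
    - {"y": 79, "z": -71, "rx": 0.093}
    - {"y": 105, "z": -95, "rx": 0.124}
    - {"y": 131, "z": -119, "rx": 0.155}
    - {"y": 157, "z": -143, "rx": 0.187}
    - {"y": 184, "z": -166, "rx": 0.218}
    - {"y": 210, "z": -190, "rx": 0.249}
    - {"y": 236, "z": -214, "rx": 0.28}
    - {"y": 262, "z": -238, "rx": 0.311}
  grip: -1

```text
schema error: expected keys x, y, z, rx, ry, rz
```

play_rows:
  targets:
    - {"x": 0, "y": 26, "z": -24, "rx": 0.031, "ry": 0, "rz": 0}
    - {"x": 0, "y": 52, "z": -48, "rx": 0.062, "ry": 0, "rz": 0}
    - {"x": 0, "y": 79, "z": -71, "rx": 0.093, "ry": 0, "rz": 0}
    - {"x": 0, "y": 105, "z": -95, "rx": 0.124, "ry": 0, "rz": 0}
    - {"x": 0, "y": 131, "z": -119, "rx": 0.155, "ry": 0, "rz": 0}
    - {"x": 0, "y": 157, "z": -143, "rx": 0.187, "ry": 0, "rz": 0}
    - {"x": 0, "y": 184, "z": -166, "rx": 0.218, "ry": 0, "rz": 0}
    - {"x": 0, "y": 210, "z": -190, "rx": 0.249, "ry": 0, "rz": 0}
    - {"x": 0, "y": 236, "z": -214, "rx": 0.28, "ry": 0, "rz": 0}
    - {"x": 0, "y": 262, "z": -238, "rx": 0.311, "ry": 0, "rz": 0}
  grip: -1

```text
clock: 1.1
ee_pos: [368.0, -286.7, 230.8]
tcp_rot: [[-0.0, 1.0, -0.002], [0.001, -0.002, -1.0], [-1.0, -0.0, -0.001]]
wrist_force: [0.0, -0.2, -0.3]
grip_width: -0.0
```

play_rows:
  targets:
    - {"x": 0, "y": 18, "z": -30, "rx": 0, "ry": 0, "rz": 0}
    - {"x": 0, "y": 35, "z": -61, "rx": 0, "ry": 0, "rz": 0}
    - {"x": 0, "y": 53, "z": -91, "rx": 0, "ry": 0, "rz": 0}
    - {"x": 0, "y": 71, "z": -122, "rx": 0, "ry": 0, "rz": 0}
    - {"x": 0, "y": 88, "z": -152, "rx": 0, "ry": 0, "rz": 0}
    - {"x": 0, "y": 106, "z": -183, "rx": 0, "ry": 0, "rz": 0}
    - {"x": 0, "y": 124, "z": -213, "rx": 0, "ry": 0, "rz": 0}
    - {"x": 0, "y": 142, "z": -244, "rx": 0, "ry": 0, "rz": 0}
    - {"x": 0, "y": 160, "z": -275, "rx": 0, "ry": 0, "rz": 0}
    - {"x": 0, "y": 177, "z": -305, "rx": 0, "ry": 0, "rz": 0}

```text
clock: 2.1
ee_pos: [545.1, 18.2, 230.7]
tcp_rot: [[-0.001, 1.0, 0.0], [0.0, 0.0, -1.0], [-1.0, -0.001, -0.0]]
wrist_force: [-0.1, -0.5, -0.3]
grip_width: 0.1
```

```bash
python3 - <<'E'
from cell import ctrl
import cv2
o=ctrl.observe();print(o["ee_pos"],o["qpos"],o["wrist_force"])
c=ctrl.capture("wrist");cv2.imwrite("pics/w1.png",c["img"][:,:,::-1])
c=ctrl.capture("scene");cv2.imwrite("pics/s1.png",cv2.resize(c["img"][150:330,200:400,::-1],None,fx=3,fy=3,interpolation=cv2.INTER_CUBIC))
E
```

```text
[545.07627467  18.16855974 230.74039609] [-5.46295179e+00  2.78925237e+00  1.03252342e+02 -4.21984710e-03
  7.40079234e+01  8.45286518e+01] [-0.07622273 -0.52446265 -0.28626284]
```

View pics/w1.png

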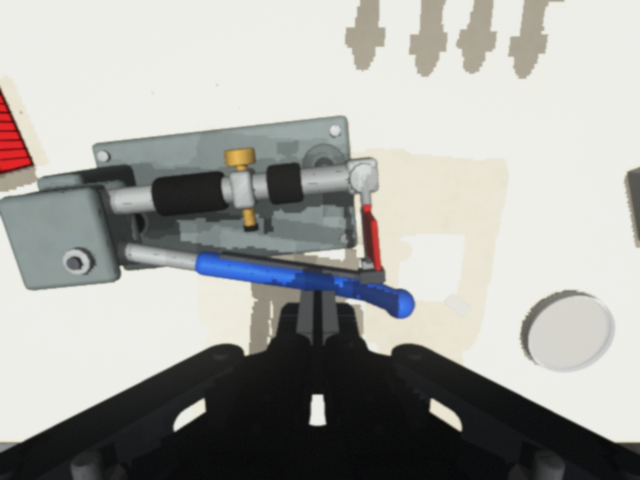

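View pics/s1.png

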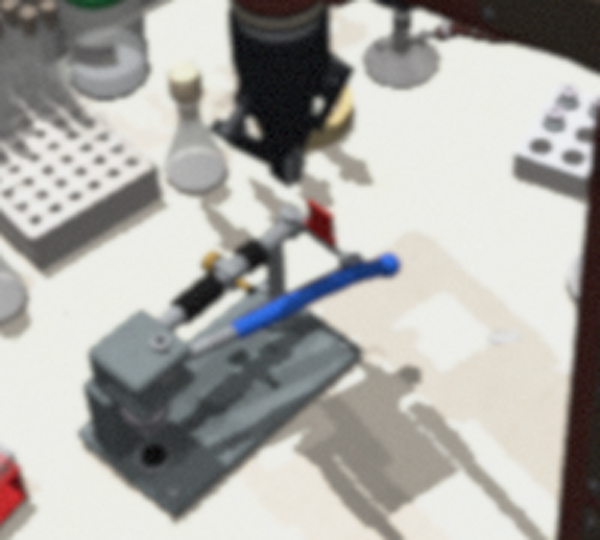

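The wrist view shows the fin at (372,238), the latch pad at (370,277) across the lever, and the fingertips near (318,292), left of the fin. I'll refine positions from the wrist depth.

```bash
python3 - <<'E'
from cell import ctrl
from h import *
c=ctrl.capture("wrist");np.savez("w1.npz",**c);P=cloud(c)
h=cv2.cvtColor(c["img"],cv2.COLOR_RGB2HSV)
r=np.zeros((480,640),bool);r[180:280,340:400]=1
red=r&((h[...,0]<8)|(h[...,0]>172))&(h[...,1]>130)
p=P[red];print("fin",np.percentile(p,[2,50,98],axis=0).round(1)); t=p[p[:,2]>158];print(t[t[:,0].argsort()][::max(1,len(t)//8)].round(1))
r[:]=0;r[240:330,190:420]=1
bl=r&(h[...,0]>100)&(h[...,0]<130)&(h[...,1]>150);p=P[bl]
for y in range(-40,100,10):
    q=p[abs(p[:,1]-y)<3]
    if len(q): print(y,len(q),np.percentile(q[:,0],[2,98]).round(1),np.percentile(q[:,2],98).round(1))
print("lockpiv",P[170:182,358:370].reshape(-1,3).mean(0), "pivnut",P[258:266,74:82].reshape(-1,3).mean(0))
E
```

```text
fin [[539.9 -19.4 135.3]
 [558.7 -15.9 164.1]
 [571.1 -13.  165.9]]
[[539.  -18.4 163.9]
 [543.4 -18.1 164.4]
 [547.2 -18.4 165. ]
 [550.9 -15.6 163.5]
 [554.7 -15.3 164.3]
 [558.2 -17.4 164.3]
 [561.8 -16.  164.7]
 [565.4 -15.8 165.1]
 [568.4 -15.4 163.4]]
-40 150 [491.  507.3] 130.4
-30 82 [500.3 512.4] 128.1
-20 133 [503.1 513.4] 128.1
-10 141 [504.9 516.6] 128.4
0 158 [506.7 518.7] 128.2
10 107 [512.1 520.5] 128.5
20 153 [511.8 615.5] 372.4
30 157 [511.8 524.1] 128.6
40 151 [513.4 525.6] 128.5
50 159 [514.9 527.1] 128.3
60 157 [516.4 528.5] 128.2
70 157 [518.1 530.1] 127.9
80 156 [519.7 531.8] 128.1
90 205 [521.3 535.1] 128.2
lockpiv [590.42381639 -10.26045935 134.92265805] pivnut [540.28230065 161.9313713  153.72033782]
```

play_rows:
  targets:
    - {"x": 20, "y": 2, "z": 0, "rx": 0, "ry": 0, "rz": 0}
    - {"x": 40, "y": 3, "z": 0, "rx": 0, "ry": 0, "rz": 0}
    - {"x": 60, "y": 4, "z": 0, "rx": 0, "ry": 0, "rz": 0}
    - {"x": 75, "y": 5, "z": 0, "rx": 0, "ry": 0, "rz": 0}
    - {"x": 84, "y": 5, "z": 0, "rx": 0, "ry": 0, "rz": 0}
    - {"x": 84, "y": 5, "z": 0, "rx": 0, "ry": 0, "rz": 0}

```text
clock: 2.85
ee_pos: [548.4, 16.2, 145.6]
tcp_rot: [[-0.003, 1.0, -0.001], [0.0, -0.001, -1.0], [-1.0, -0.003, -0.0]]
wrist_force: [0.1, 0.4, -0.8]
grip_width: 0.3
```

```bash
python3 - <<'E'
from cell import ctrl
import cv2
o=ctrl.observe();print(o["ee_pos"],o["wrist_force"])
c=ctrl.capture("wrist");cv2.imwrite("pics/w2.png",c["img"][:,:,::-1])
c=ctrl.capture("scene");cv2.imwrite("pics/s2.png",cv2.resize(c["img"][150:330,200:400,::-1],None,fx=3,fy=3,interpolation=cv2.INTER_CUBIC))
E
```

```text
[548.44813701  16.19980285 145.63596333] [ 0.12015745  0.39673772 -0.76702162]
```

View pics/w2.png

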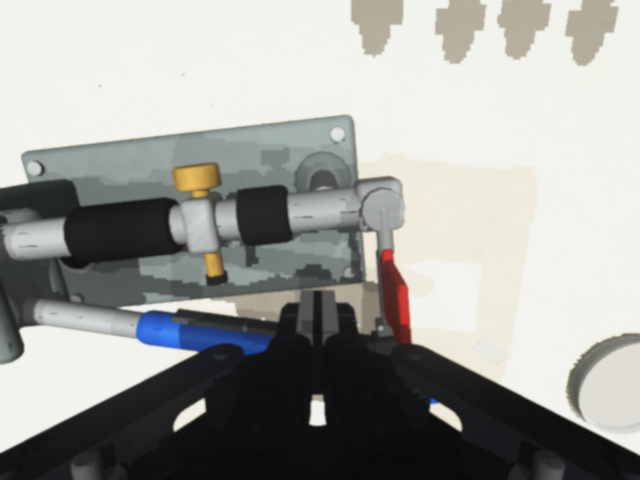

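View pics/s2.png

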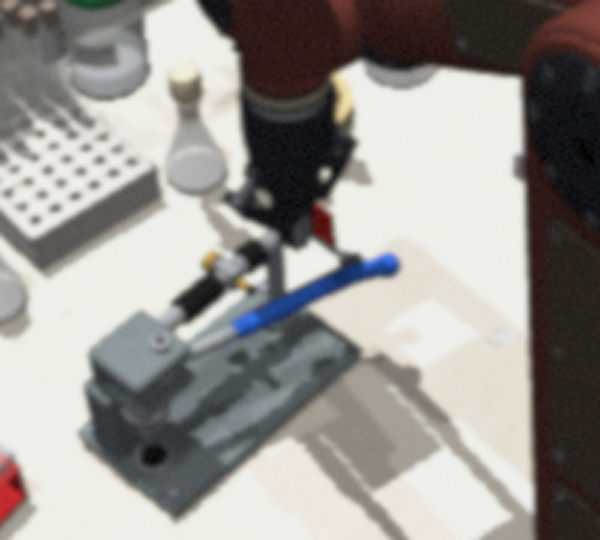

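play_rows:
  targets:
    - {"x": 0, "y": 1, "z": 6, "rx": 0, "ry": 0, "rz": 0}
    - {"x": 0, "y": 1, "z": 12, "rx": 0, "ry": 0, "rz": 0}
    - {"x": 0, "y": 0, "z": 16, "rx": 0, "ry": 0, "rz": 0}
    - {"x": 0, "y": -1, "z": 20, "rx": 0, "ry": 0, "rz": 0}
    - {"x": 0, "y": -2, "z": 24, "rx": 0, "ry": 0, "rz": 0}
    - {"x": 0, "y": -2, "z": 28, "rx": 0, "ry": 0, "rz": 0}
    - {"x": 0, "y": -1, "z": 32, "rx": 0, "ry": 0, "rz": 0}
    - {"x": 0, "y": -1, "z": 35, "rx": 0, "ry": 0, "rz": 0}
    - {"x": 0, "y": 0, "z": 39, "rx": 0, "ry": 0, "rz": 0}
    - {"x": 0, "y": 1, "z": 42, "rx": 0, "ry": 0, "rz": 0}

```text
clock: 3.95
ee_pos: [550.7, -25.7, 147.1]
tcp_rot: [[-0.001, 1.0, -0.0], [-0.0, -0.0, -1.0], [-1.0, -0.001, 0.0]]
wrist_force: [-0.9, 1.6, -0.9]
grip_width: -0.1
```

play_rows:
  targets:
    - {"x": 0, "y": 1, "z": 4, "rx": 0, "ry": 0, "rz": 0}
    - {"x": 0, "y": 3, "z": 7, "rx": 0, "ry": 0, "rz": 0}
    - {"x": 0, "y": 5, "z": 10, "rx": 0, "ry": 0, "rz": 0}
    - {"x": 0, "y": 8, "z": 13, "rx": 0, "ry": 0, "rz": 0}
    - {"x": 0, "y": 11, "z": 16, "rx": 0, "ry": 0, "rz": 0}
    - {"x": 0, "y": 14, "z": 18, "rx": 0, "ry": 0, "rz": 0}
    - {"x": 0, "y": 17, "z": 20, "rx": 0, "ry": 0, "rz": 0}
    - {"x": 0, "y": 20, "z": 22, "rx": 0, "ry": 0, "rz": 0}
    - {"x": 0, "y": 23, "z": 24, "rx": 0, "ry": 0, "rz": 0}
    - {"x": 0, "y": 25, "z": 24, "rx": 0, "ry": 0, "rz": 0}

```text
clock: 4.95
ee_pos: [576.1, -49.9, 147.3]
tcp_rot: [[-0.0, 1.0, -0.0], [-0.001, -0.0, -1.0], [-1.0, -0.0, 0.001]]
wrist_force: [-1.7, -0.6, -0.2]
grip_width: 0.2
```

```bash
python3 - <<'E'
from cell import ctrl
import cv2
o=ctrl.observe();print(o["ee_pos"],o["wrist_force"])
c=ctrl.capture("wrist");cv2.imwrite("pics/w3.png",c["img"][:,:,::-1])
E
```

```text
[576.09337322 -49.94397562 147.29318917] [-1.69276227 -0.61592619 -0.24729893]
```

View pics/w3.png

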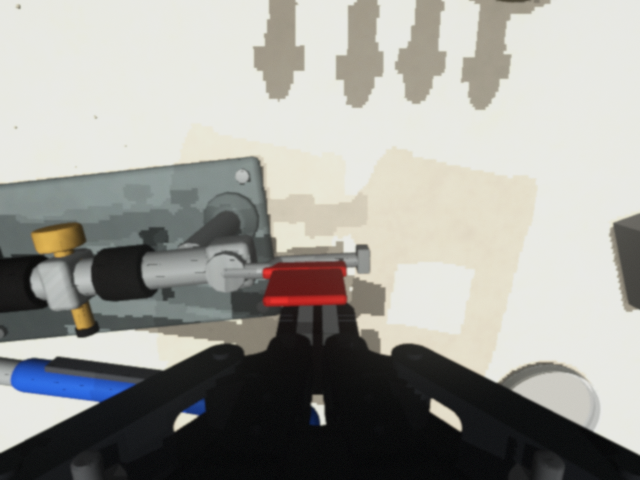

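The arm now points nearly straight right: fin at (305,283), joint about 1.6 rad. I'll back off, lift, and go round outside the lever.

play_rows:
  targets:
    - {"x": 0, "y": -6, "z": 0, "rx": 0, "ry": 0, "rz": 0}
    - {"x": 0, "y": -14, "z": 0, "rx": 0, "ry": 0, "rz": 0}
    - {"x": -15, "y": -18, "z": 0, "rx": 0, "ry": 0, "rz": 0}
    - {"x": -35, "y": -20, "z": 0, "rx": 0, "ry": 0, "rz": 0}
    - {"x": -55, "y": -30, "z": -5, "rx": 0, "ry": 0, "rz": 0}
    - {"x": -70, "y": -50, "z": -20, "rx": 0, "ry": 0, "rz": 0}
    - {"x": -70, "y": -70, "z": -40, "rx": 0, "ry": 0, "rz": 0}
    - {"x": -70, "y": -90, "z": -55, "rx": 0, "ry": 0, "rz": 0}
    - {"x": -70, "y": -101, "z": -65, "rx": 0, "ry": 0, "rz": 0}
    - {"x": -70, "y": -101, "z": -65, "rx": 0, "ry": 0, "rz": 0}

```text
clock: 6.0
ee_pos: [473.9, 16.6, 218.0]
tcp_rot: [[0.001, 1.0, 0.001], [-0.0, 0.001, -1.0], [-1.0, 0.001, 0.0]]
wrist_force: [0.4, 0.4, -0.9]
grip_width: 0.3
```

```bash
python3 - <<'E'
from cell import ctrl
from h import *
o=ctrl.observe();print(o["ee_pos"],o["wrist_force"])
c=ctrl.capture("wrist");cv2.imwrite("pics/w4.png",c["img"][:,:,::-1]);P=cloud(c)
h=cv2.cvtColor(c["img"],cv2.COLOR_RGB2HSV)
bl=(h[...,0]>100)&(h[...,0]<130)&(h[...,1]>150)&(P[...,2]>100)&(P[...,2]<140);p=P[bl]
for y in range(-40,100,10):
    q=p[abs(p[:,1]-y)<3]
    if len(q): print(y,len(q),np.percentile(q[:,0],[2,98]).round(1),np.percentile(q[:,2],[2,98]).round(1))
c=ctrl.capture("top");im=c["img"][150:290,205:405,::-1];cv2.imwrite("pics/t4.png",cv2.resize(im,None,fx=4,fy=4,interpolation=cv2.INTER_CUBIC))
E
```

```text
[473.89423759  16.56362802 218.01655088] [ 0.38567976  0.4378123  -0.88607447]
-40 291 [490.3 506.7] [123.2 130.4]
-30 232 [495.8 511.1] [123.5 128.5]
-20 215 [499.9 513.7] [123.7 128.3]
-10 234 [503.  516.7] [123.4 128.3]
0 231 [504.9 518.5] [123.8 128.4]
10 230 [506.8 520.7] [123.9 128.4]
20 229 [509.1 522.2] [123.7 128.3]
30 230 [510.6 523.7] [123.7 128.3]
40 230 [512.1 525.4] [123.6 128.3]
50 235 [513.3 526.8] [123.4 128.3]
60 245 [514.6 528.4] [123.4 128.6]
70 242 [516.3 530.1] [123.6 128.2]
80 246 [517.6 531.8] [123.1 128.3]
90 275 [519.2 534.6] [121.8 128.4]
```

View pics/w4.png

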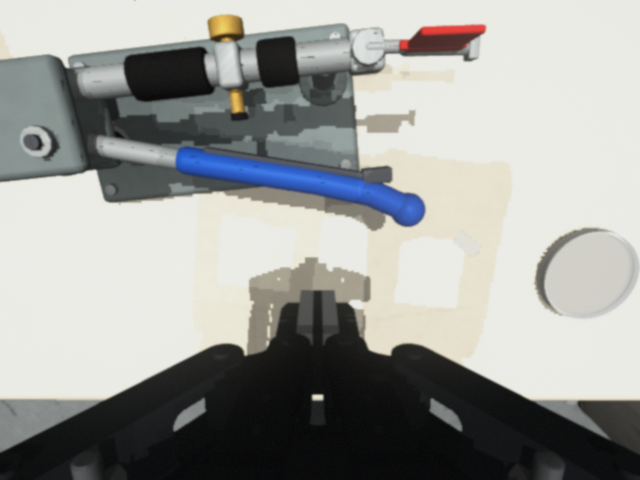

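View pics/t4.png

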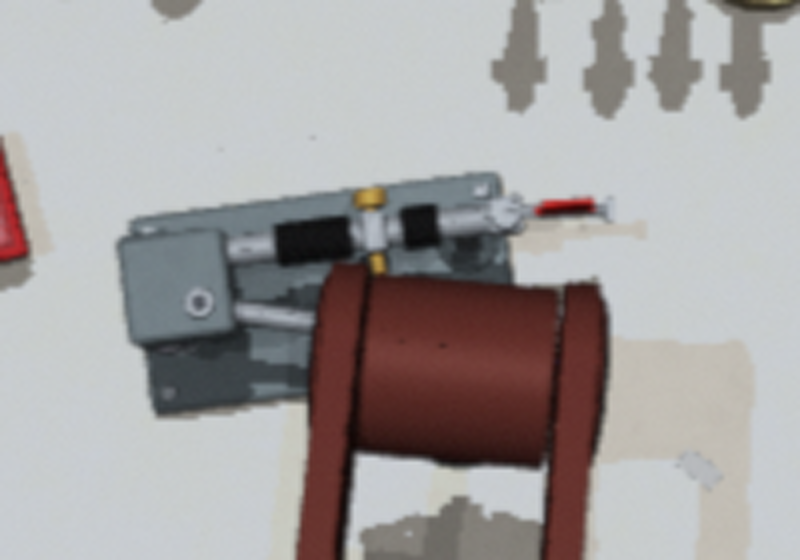

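Lock arm clear, lever out with its outer face at x≈505 near y=15. Descending outside it.

play_rows:
  targets:
    - {"x": 20, "y": 0, "z": 0, "rx": 0, "ry": 0, "rz": 0}
    - {"x": 40, "y": 0, "z": 0, "rx": 0, "ry": 0, "rz": 0}
    - {"x": 60, "y": 0, "z": 0, "rx": 0, "ry": 0, "rz": 0}
    - {"x": 80, "y": 0, "z": 0, "rx": 0, "ry": 0, "rz": 0}
    - {"x": 100, "y": 0, "z": 0, "rx": 0, "ry": 0, "rz": 0}
    - {"x": 112, "y": 0, "z": 0, "rx": 0, "ry": 0, "rz": 0}
    - {"x": 117, "y": 0, "z": 0, "rx": 0, "ry": 0, "rz": 0}
    - {"x": 117, "y": 0, "z": 0, "rx": 0, "ry": 0, "rz": 0}
    - {"x": 117, "y": 0, "z": 0, "rx": 0, "ry": 0, "rz": 0}

```text
clock: 7.0
ee_pos: [475.9, 15.4, 101.1]
tcp_rot: [[0.002, 1.0, -0.0], [-0.0, -0.0, -1.0], [-1.0, 0.002, 0.0]]
wrist_force: [0.0, -0.2, 0.4]
grip_width: -0.5
```

play_rows:
  targets:
    - {"x": 0, "y": 2, "z": 0, "rx": 0, "ry": 0, "rz": 0}
    - {"x": 0, "y": 4, "z": 0, "rx": 0, "ry": 0, "rz": 0}
    - {"x": 0, "y": 6, "z": 0, "rx": 0, "ry": 0, "rz": 0}
    - {"x": 0, "y": 8, "z": 0, "rx": 0, "ry": 0, "rz": 0}
    - {"x": 0, "y": 10, "z": 0, "rx": 0, "ry": 0, "rz": 0}
    - {"x": 0, "y": 12, "z": 0, "rx": 0, "ry": 0, "rz": 0}
    - {"x": 0, "y": 13, "z": 0, "rx": 0, "ry": 0, "rz": 0}
    - {"x": 0, "y": 14, "z": 0, "rx": 0, "ry": 0, "rz": 0}
    - {"x": 0, "y": 15, "z": 0, "rx": 0, "ry": 0, "rz": 0}
    - {"x": 0, "y": 16, "z": 0, "rx": 0, "ry": 0, "rz": 0}

```text
clock: 8.0
ee_pos: [490.9, 15.6, 100.3]
tcp_rot: [[-0.0, 1.0, -0.0], [0.0, -0.0, -1.0], [-1.0, -0.0, -0.0]]
wrist_force: [-0.2, -1.0, -0.2]
grip_width: 0.1
```

```bash
python3 - <<'E'
from cell import ctrl
from h import *
o=ctrl.observe();print(o["ee_pos"],o["wrist_force"])
c=ctrl.capture("wrist");cv2.imwrite("pics/w5.png",c["img"][:,:,::-1])
E
```

```text
[490.90912194  15.64551054 100.26507854] [-0.18640131 -0.98449599 -0.16155791]
```

View pics/w5.png

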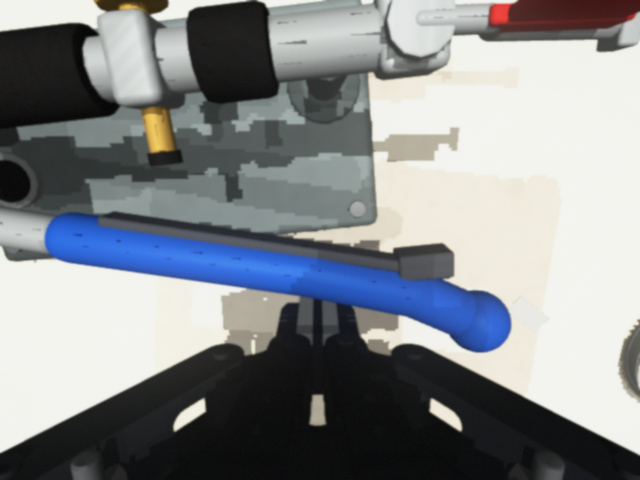

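The fingers at (318,300) are just outside the grip, with the lock arm clear. Pressing in slowly.

play_rows:
  targets:
    - {"x": 0, "y": 1, "z": 0, "rx": 0, "ry": 0, "rz": 0}
    - {"x": 0, "y": 2, "z": 0, "rx": 0, "ry": 0, "rz": 0}
    - {"x": 0, "y": 3, "z": 0, "rx": 0, "ry": 0, "rz": 0}
    - {"x": 0, "y": 4, "z": 0, "rx": 0, "ry": 0, "rz": 0}
    - {"x": 0, "y": 5, "z": 0, "rx": 0, "ry": 0, "rz": 0}
    - {"x": 0, "y": 6, "z": 0, "rx": 0, "ry": 0, "rz": 0}
    - {"x": 0, "y": 7, "z": 0, "rx": 0, "ry": 0, "rz": 0}
    - {"x": 0, "y": 8, "z": 0, "rx": 0, "ry": 0, "rz": 0}
    - {"x": 0, "y": 9, "z": 0, "rx": 0, "ry": 0, "rz": 0}
    - {"x": 0, "y": 10, "z": 0, "rx": 0, "ry": 0, "rz": 0}

```text
clock: 9.05
ee_pos: [500.4, 15.5, 100.0]
tcp_rot: [[-0.001, 1.0, -0.0], [-0.0, -0.0, -1.0], [-1.0, -0.001, 0.0]]
wrist_force: [-3.5, -2.1, 0.8]
grip_width: -0.2
```

play_rows:
  targets:
    - {"x": 0, "y": 1, "z": 0, "rx": 0, "ry": 0, "rz": 0}
    - {"x": 0, "y": 2, "z": 0.2, "rx": 0, "ry": 0, "rz": 0}
    - {"x": 0, "y": 3, "z": 0.3, "rx": 0, "ry": 0, "rz": 0}
    - {"x": 0, "y": 4, "z": 0.4, "rx": 0, "ry": 0, "rz": 0}
    - {"x": 0, "y": 5, "z": 0.5, "rx": 0, "ry": 0, "rz": 0}
    - {"x": 0, "y": 6, "z": 0.6, "rx": 0, "ry": 0, "rz": 0}
    - {"x": 0, "y": 7, "z": 0.7, "rx": 0, "ry": 0, "rz": 0}
    - {"x": 0, "y": 8, "z": 0.8, "rx": 0, "ry": 0, "rz": 0}
    - {"x": 0, "y": 9, "z": 0.9, "rx": 0, "ry": 0, "rz": 0}
    - {"x": 0, "y": 10, "z": 1, "rx": 0, "ry": 0, "rz": 0}

```text
clock: 10.05
ee_pos: [510.2, 14.3, 100.0]
tcp_rot: [[-0.002, 1.0, -0.0], [-0.001, -0.0, -1.0], [-1.0, -0.002, 0.001]]
wrist_force: [-5.9, -3.9, 1.0]
grip_width: 0.2
```

```bash
python3 - <<'E'
from cell import ctrl
from h import *
o=ctrl.observe();print(o["ee_pos"],o["wrist_force"])
c=ctrl.capture("wrist");cv2.imwrite("pics/w6.png",c["img"][:,:,::-1])
E
```

```text
[510.20669098  14.30971105  99.9948524 ] [-5.89837493 -3.92492732  1.02315177]
```

View pics/w6.png

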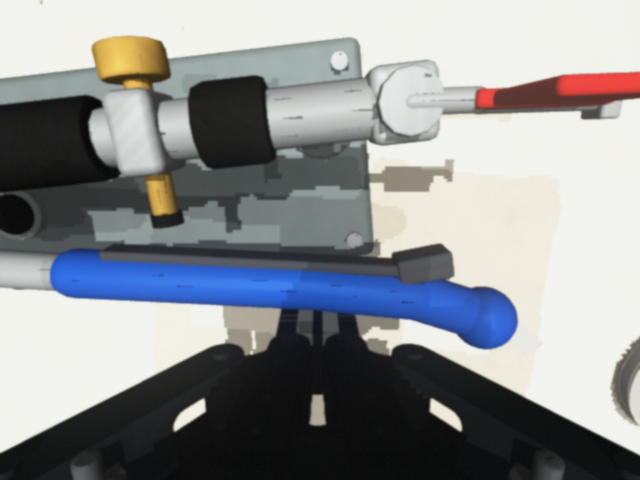

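play_rows:
  targets:
    - {"x": 0, "y": 1, "z": 0.4, "rx": 0, "ry": 0, "rz": 0}
    - {"x": 0, "y": 2, "z": 0.7, "rx": 0, "ry": 0, "rz": 0}
    - {"x": 0, "y": 3, "z": 1, "rx": 0, "ry": 0, "rz": 0}
    - {"x": 0, "y": 4, "z": 1.2, "rx": 0, "ry": 0, "rz": 0}
    - {"x": 0, "y": 5, "z": 1.4, "rx": 0, "ry": 0, "rz": 0}
    - {"x": 0, "y": 6, "z": 1.6, "rx": 0, "ry": 0, "rz": 0}
    - {"x": 0, "y": 7, "z": 1.8, "rx": 0, "ry": 0, "rz": 0}
    - {"x": 0, "y": 8, "z": 1.9, "rx": 0, "ry": 0, "rz": 0}

```text
clock: 10.9
ee_pos: [517.8, 13.4, 99.9]
tcp_rot: [[-0.003, 1.0, -0.0], [0.001, -0.0, -1.0], [-1.0, -0.003, -0.001]]
wrist_force: [-6.3, -0.1, 1.7]
grip_width: -0.2
```

play_rows:
  targets:
    - {"x": 0, "y": 1, "z": 0.1, "rx": 0, "ry": 0, "rz": 0}
    - {"x": 0, "y": 2, "z": 0.2, "rx": 0, "ry": 0, "rz": 0}
    - {"x": 0, "y": 3, "z": 0.2, "rx": 0, "ry": 0, "rz": 0}

```text
clock: 11.2
ee_pos: [520.7, 13.3, 100.0]
tcp_rot: [[-0.003, 1.0, -0.0], [0.001, -0.0, -1.0], [-1.0, -0.003, -0.001]]
wrist_force: [-7.9, -0.0, 2.1]
grip_width: 0.2
```

play_rows:
  targets:
    - {"x": 0, "y": 0.5, "z": 0, "rx": 0, "ry": 0, "rz": 0}
    - {"x": 0, "y": 1, "z": 0, "rx": 0, "ry": 0, "rz": 0}
    - {"x": 0, "y": 1.5, "z": 0, "rx": 0, "ry": 0, "rz": 0}
    - {"x": 0, "y": 2, "z": 0, "rx": 0, "ry": 0, "rz": 0}

```text
clock: 11.6
ee_pos: [522.5, 13.2, 100.0]
tcp_rot: [[-0.003, 1.0, -0.0], [0.001, -0.0, -1.0], [-1.0, -0.003, -0.001]]
wrist_force: [-6.8, -0.5, 3.2]
grip_width: -0.3
```

```bash
python3 - <<'E'
from cell import ctrl
from h import *
o=ctrl.observe();print(o["ee_pos"],o["wrist_force"])
c=ctrl.capture("wrist");cv2.imwrite("pics/w7.png",c["img"][:,:,::-1])
E
```

```text
[522.54520136  13.1837897   99.9668434 ] [-6.81395558 -0.51382861  3.20157922]
```

View pics/w7.png

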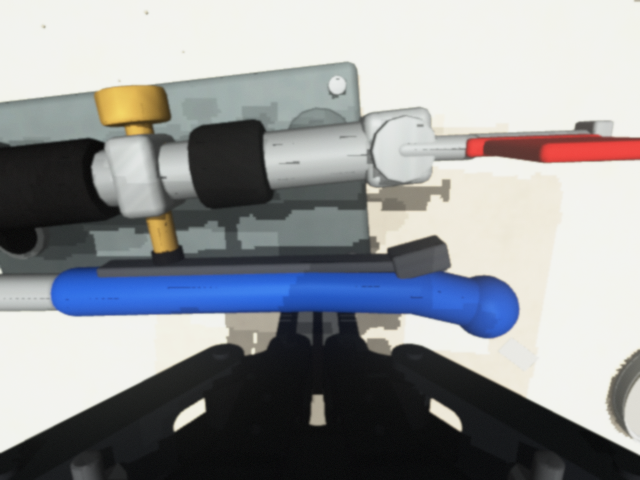

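The rubber tip at (167,253) is almost on the strip; continuing in half-millimetre steps.

play_rows:
  targets:
    - {"x": 0, "y": 0.5, "z": 0, "rx": 0, "ry": 0, "rz": 0}
    - {"x": 0, "y": 1, "z": 0, "rx": 0, "ry": 0, "rz": 0}

```text
clock: 11.85
ee_pos: [523.1, 13.2, 99.9]
tcp_rot: [[-0.005, 1.0, -0.0], [0.001, -0.0, -1.0], [-1.0, -0.005, -0.001]]
wrist_force: [-8.2, -0.3, 4.2]
grip_width: 0.1
```

play_rows:
  targets:
    - {"x": 0, "y": 0.5, "z": 0, "rx": 0, "ry": 0, "rz": 0}
    - {"x": 0, "y": 1, "z": 0, "rx": 0, "ry": 0, "rz": 0}

```text
clock: 12.05
ee_pos: [523.2, 13.2, 99.9]
tcp_rot: [[-0.007, 1.0, 0.0], [0.001, 0.0, -1.0], [-1.0, -0.007, -0.001]]
wrist_force: [-9.9, 0.1, 5.6]
grip_width: -0.4
```

play_rows:
  targets:
    - {"x": 0, "y": 0.5, "z": 0, "rx": 0, "ry": 0, "rz": 0}
    - {"x": 0, "y": 1, "z": 0, "rx": 0, "ry": 0, "rz": 0}
    - {"x": 0, "y": 1, "z": 0, "rx": 0, "ry": 0, "rz": 0}

```text
clock: 12.35
ee_pos: [523.3, 13.1, 99.9]
tcp_rot: [[-0.009, 1.0, 0.0], [0.001, 0.0, -1.0], [-1.0, -0.009, -0.001]]
wrist_force: [-12.9, -0.3, 7.3]
grip_width: 0.1
```

play_rows:
  targets:
    - {"x": 0, "y": 0.5, "z": 0, "rx": 0, "ry": 0, "rz": 0}
    - {"x": 0, "y": 1, "z": 0, "rx": 0, "ry": 0, "rz": 0}
    - {"x": 0, "y": 1, "z": 0, "rx": 0, "ry": 0, "rz": 0}

```text
clock: 12.65
ee_pos: [523.4, 13.2, 99.9]
tcp_rot: [[-0.011, 1.0, 0.0], [0.001, 0.0, -1.0], [-1.0, -0.011, -0.001]]
wrist_force: [-14.9, -1.3, 9.8]
grip_width: 0.2
```

play_rows:
  targets:
    - {"x": -0.3, "y": 0.5, "z": 0, "rx": 0, "ry": 0, "rz": 0}
    - {"x": -0.6, "y": 1, "z": 0, "rx": 0, "ry": 0, "rz": 0}
    - {"x": -0.6, "y": 1, "z": 0, "rx": 0, "ry": 0, "rz": 0}
    - {"x": -0.6, "y": 1, "z": 0, "rx": 0, "ry": 0, "rz": 0}

```text
clock: 13.05
ee_pos: [523.4, 13.2, 99.9]
tcp_rot: [[-0.014, 1.0, 0.0], [0.001, 0.0, -1.0], [-1.0, -0.014, -0.001]]
wrist_force: [-16.5, -1.1, 9.4]
grip_width: -0.1
```

```bash
python3 - <<'E'
from cell import ctrl
from h import *
o=ctrl.observe();print(o["ee_pos"],o["wrist_force"])
c=ctrl.capture("wrist");cv2.imwrite("pics/w8.png",c["img"][:,:,::-1])
E
```

```text
[523.38849163  13.15295333  99.91598585] [-16.51185771  -1.12378681   9.39836372]
```

View pics/w8.png

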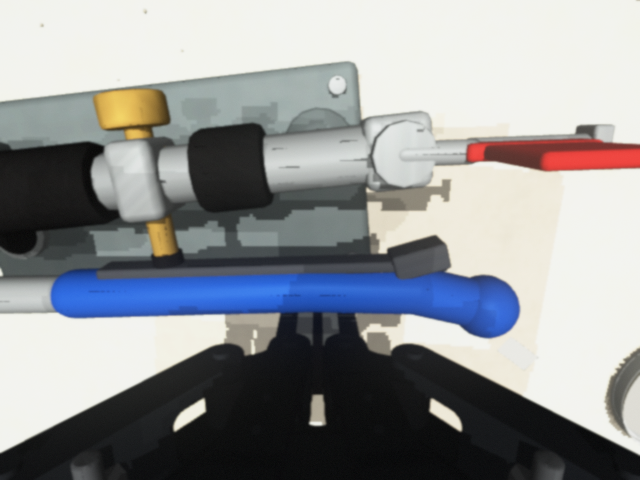

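The strip sits on the rubber tip at (168,257); push is 16.5 N and the lever no longer moves. Holding for over 2 s.

play_rows:
  targets:
    - {"x": 0, "y": 0, "z": 0, "rx": 0, "ry": 0, "rz": 0}
    - {"x": 0, "y": 0, "z": 0, "rx": 0, "ry": 0, "rz": 0}
    - {"x": 0, "y": 0, "z": 0, "rx": 0, "ry": 0, "rz": 0}
    - {"x": 0, "y": 0, "z": 0, "rx": 0, "ry": 0, "rz": 0}
    - {"x": 0, "y": 0, "z": 0, "rx": 0, "ry": 0, "rz": 0}
    - {"x": 0, "y": 0, "z": 0, "rx": 0, "ry": 0, "rz": 0}
    - {"x": 0, "y": 0, "z": 0, "rx": 0, "ry": 0, "rz": 0}
    - {"x": 0, "y": 0, "z": 0, "rx": 0, "ry": 0, "rz": 0}
    - {"x": 0, "y": 0, "z": 0, "rx": 0, "ry": 0, "rz": 0}
    - {"x": 0, "y": 0, "z": 0, "rx": 0, "ry": 0, "rz": 0}

```text
clock: 14.1
ee_pos: [523.4, 13.2, 99.9]
tcp_rot: [[-0.014, 1.0, 0.0], [0.001, 0.0, -1.0], [-1.0, -0.014, -0.001]]
wrist_force: [-16.9, -2.0, 9.6]
grip_width: -0.0
```

play_rows:
  targets:
    - {"x": 0, "y": 0, "z": 0, "rx": 0, "ry": 0, "rz": 0}
    - {"x": 0, "y": 0, "z": 0, "rx": 0, "ry": 0, "rz": 0}
    - {"x": 0, "y": 0, "z": 0, "rx": 0, "ry": 0, "rz": 0}
    - {"x": 0, "y": 0, "z": 0, "rx": 0, "ry": 0, "rz": 0}
    - {"x": 0, "y": 0, "z": 0, "rx": 0, "ry": 0, "rz": 0}
    - {"x": 0, "y": 0, "z": 0, "rx": 0, "ry": 0, "rz": 0}
    - {"x": 0, "y": 0, "z": 0, "rx": 0, "ry": 0, "rz": 0}
    - {"x": 0, "y": 0, "z": 0, "rx": 0, "ry": 0, "rz": 0}
    - {"x": 0, "y": 0, "z": 0, "rx": 0, "ry": 0, "rz": 0}
    - {"x": 0, "y": 0, "z": 0, "rx": 0, "ry": 0, "rz": 0}

```text
clock: 15.1
ee_pos: [523.4, 13.2, 99.9]
tcp_rot: [[-0.014, 1.0, 0.0], [0.001, 0.0, -1.0], [-1.0, -0.014, -0.001]]
wrist_force: [-16.3, 0.4, 9.6]
grip_width: -0.0
```

play_rows:
  targets:
    - {"x": 0, "y": 0, "z": 0, "rx": 0, "ry": 0, "rz": 0}
    - {"x": 0, "y": 0, "z": 0, "rx": 0, "ry": 0, "rz": 0}
    - {"x": 0, "y": 0, "z": 0, "rx": 0, "ry": 0, "rz": 0}

```text
clock: 15.4
ee_pos: [523.4, 13.1, 99.9]
tcp_rot: [[-0.014, 1.0, 0.0], [0.001, 0.0, -1.0], [-1.0, -0.014, -0.001]]
wrist_force: [-16.8, -0.2, 9.2]
grip_width: 0.2
```

Held 2.7 s at 16–17 N. Easing out at 10–15 mm/s.

play_rows:
  targets:
    - {"x": 0, "y": -1, "z": 0, "rx": 0, "ry": 0, "rz": 0}
    - {"x": 0, "y": -2, "z": 0, "rx": 0, "ry": 0, "rz": 0}
    - {"x": 0, "y": -3, "z": 0, "rx": 0, "ry": 0, "rz": 0}
    - {"x": 0, "y": -4, "z": 0, "rx": 0, "ry": 0, "rz": 0}
    - {"x": 0, "y": -5, "z": 0, "rx": 0, "ry": 0, "rz": 0}
    - {"x": 0, "y": -6, "z": 0, "rx": 0, "ry": 0, "rz": 0}
    - {"x": 0, "y": -7, "z": -0.1, "rx": 0, "ry": 0, "rz": 0}
    - {"x": 0, "y": -8, "z": -0.2, "rx": 0, "ry": 0, "rz": 0}
    - {"x": 0, "y": -9, "z": -0.3, "rx": 0, "ry": 0, "rz": 0}
    - {"x": 0, "y": -10, "z": -0.4, "rx": 0, "ry": 0, "rz": 0}

```text
clock: 16.4
ee_pos: [517.3, 13.5, 100.1]
tcp_rot: [[-0.004, 1.0, -0.0], [0.001, -0.0, -1.0], [-1.0, -0.004, -0.001]]
wrist_force: [-6.1, -1.9, 0.3]
grip_width: -0.1
```

play_rows:
  targets:
    - {"x": 0, "y": -1, "z": -0.1, "rx": 0, "ry": 0, "rz": 0}
    - {"x": 0, "y": -2, "z": -0.2, "rx": 0, "ry": 0, "rz": 0}
    - {"x": 0, "y": -3, "z": -0.3, "rx": 0, "ry": 0, "rz": 0}
    - {"x": 0, "y": -4, "z": -0.4, "rx": 0, "ry": 0, "rz": 0}
    - {"x": 0, "y": -5, "z": -0.5, "rx": 0, "ry": 0, "rz": 0}
    - {"x": 0, "y": -6, "z": -0.6, "rx": 0, "ry": 0, "rz": 0}
    - {"x": 0, "y": -7, "z": -0.7, "rx": 0, "ry": 0, "rz": 0}
    - {"x": 0, "y": -8, "z": -0.8, "rx": 0, "ry": 0, "rz": 0}
    - {"x": 0, "y": -9, "z": -0.9, "rx": 0, "ry": 0, "rz": 0}
    - {"x": 0, "y": -10, "z": -1, "rx": 0, "ry": 0, "rz": 0}

```text
clock: 17.4
ee_pos: [507.9, 14.4, 100.2]
tcp_rot: [[-0.002, 1.0, -0.0], [0.001, -0.0, -1.0], [-1.0, -0.002, -0.001]]
wrist_force: [-5.2, 0.4, -1.8]
grip_width: -0.1
```

play_rows:
  targets:
    - {"x": 0, "y": -1, "z": -0.1, "rx": 0, "ry": 0, "rz": 0}
    - {"x": 0, "y": -2, "z": -0.3, "rx": 0, "ry": 0, "rz": 0}
    - {"x": 0, "y": -3, "z": -0.4, "rx": 0, "ry": 0, "rz": 0}
    - {"x": 0, "y": -4, "z": -0.6, "rx": 0, "ry": 0, "rz": 0}
    - {"x": 0, "y": -5, "z": -0.7, "rx": 0, "ry": 0, "rz": 0}
    - {"x": 0, "y": -6, "z": -0.9, "rx": 0, "ry": 0, "rz": 0}
    - {"x": 0, "y": -7, "z": -1, "rx": 0, "ry": 0, "rz": 0}
    - {"x": 0, "y": -8, "z": -1.1, "rx": 0, "ry": 0, "rz": 0}
    - {"x": 0, "y": -9, "z": -1.3, "rx": 0, "ry": 0, "rz": 0}
    - {"x": 0, "y": -10, "z": -1.4, "rx": 0, "ry": 0, "rz": 0}

```text
clock: 18.4
ee_pos: [499.2, 15.5, 101.2]
tcp_rot: [[0.001, 1.0, -0.0], [0.0, -0.0, -1.0], [-1.0, 0.001, -0.0]]
wrist_force: [-2.8, 2.2, -1.7]
grip_width: 0.1
```

play_rows:
  targets:
    - {"x": 0, "y": -1, "z": 0, "rx": 0, "ry": 0, "rz": 0}
    - {"x": 0, "y": -2, "z": 0, "rx": 0, "ry": 0, "rz": 0}
    - {"x": 0, "y": -3, "z": 0, "rx": 0, "ry": 0, "rz": 0}
    - {"x": 0, "y": -4, "z": 0, "rx": 0, "ry": 0, "rz": 0}
    - {"x": 0, "y": -5, "z": 0, "rx": 0, "ry": 0, "rz": 0}
    - {"x": 0, "y": -6, "z": 0, "rx": 0, "ry": 0, "rz": 0}
    - {"x": 0, "y": -7, "z": 0, "rx": 0, "ry": 0, "rz": 0}
    - {"x": 0, "y": -8, "z": 0, "rx": 0, "ry": 0, "rz": 0}
    - {"x": 0, "y": -9, "z": 0, "rx": 0, "ry": 0, "rz": 0}
    - {"x": 0, "y": -10, "z": 0, "rx": 0, "ry": 0, "rz": 0}

```text
clock: 19.4
ee_pos: [489.3, 15.1, 101.2]
tcp_rot: [[0.001, 1.0, -0.0], [-0.0, -0.0, -1.0], [-1.0, 0.001, 0.0]]
wrist_force: [0.7, 1.1, -1.0]
grip_width: -0.3
```

Contact is lost and the force is back to zero. I'll retreat further, then lift.

play_rows:
  targets:
    - {"x": 0, "y": -5, "z": 0, "rx": 0, "ry": 0, "rz": 0}
    - {"x": 0, "y": -12, "z": 0, "rx": 0, "ry": 0, "rz": 0}
    - {"x": 0, "y": -20, "z": 0, "rx": 0, "ry": 0, "rz": 0}
    - {"x": -10, "y": -25, "z": 0, "rx": 0, "ry": 0, "rz": 0}
    - {"x": -30, "y": -25, "z": 0, "rx": 0, "ry": 0, "rz": 0}
    - {"x": -50, "y": -25, "z": 0, "rx": 0, "ry": 0, "rz": 0}
    - {"x": -75, "y": -25, "z": 0, "rx": 0, "ry": 0, "rz": 0}
    - {"x": -100, "y": -25, "z": 0, "rx": 0, "ry": 0, "rz": 0}
    - {"x": -115, "y": -25, "z": 0, "rx": 0, "ry": 0, "rz": 0}
    - {"x": -115, "y": -25, "z": 0, "rx": 0, "ry": 0, "rz": 0}

```text
clock: 20.4
ee_pos: [465.8, 15.1, 219.6]
tcp_rot: [[0.007, 1.0, -0.0], [-0.001, -0.0, -1.0], [-1.0, 0.007, 0.001]]
wrist_force: [0.7, -0.3, 0.3]
grip_width: 0.0
```

play_rows:
  targets:
    - {"x": 0, "y": 0, "z": 0, "rx": 0, "ry": 0, "rz": 0}
    - {"x": 0, "y": 0, "z": 0, "rx": 0, "ry": 0, "rz": 0}
    - {"x": 0, "y": 0, "z": 0, "rx": 0, "ry": 0, "rz": 0}
    - {"x": 0, "y": 0, "z": 0, "rx": 0, "ry": 0, "rz": 0}

```text
clock: 20.8
ee_pos: [463.2, 15.4, 214.8]
tcp_rot: [[-0.002, 1.0, -0.0], [0.0, -0.0, -1.0], [-1.0, -0.002, -0.0]]
wrist_force: [0.7, -0.9, -0.3]
grip_width: -0.2
```

```bash
python3 - <<'E'
from cell import ctrl
from h import *
o=ctrl.observe();print(o["clock"],o["ee_pos"],o["wrist_force"])
c=ctrl.capture("wrist");cv2.imwrite("pics/w9.png",c["img"][:,:,::-1]);P=cloud(c)
h=cv2.cvtColor(c["img"],cv2.COLOR_RGB2HSV)
bl=(h[...,0]>100)&(h[...,0]<130)&(h[...,1]>150)&(P[...,2]>100)&(P[...,2]<140);p=P[bl]
for y in range(-40,100,20):
    q=p[abs(p[:,1]-y)<3]
    if len(q): print(y,len(q),np.percentile(q[:,0],[2,98]).round(1))
c=ctrl.capture("top");cv2.imwrite("pics/t9.png",c["img"][:,:,::-1])
E
```

```text
20.8 [463.18529795  15.41920556 214.78306611] [ 0.71934647 -0.94612056 -0.27088124]
-40 314 [490.  506.5]
-20 243 [499.9 513.6]
0 252 [504.6 518.8]
20 243 [508.8 522.2]
40 249 [511.6 525.6]
60 258 [514.5 528.4]
80 263 [517.5 531.8]
```

View pics/w9.png

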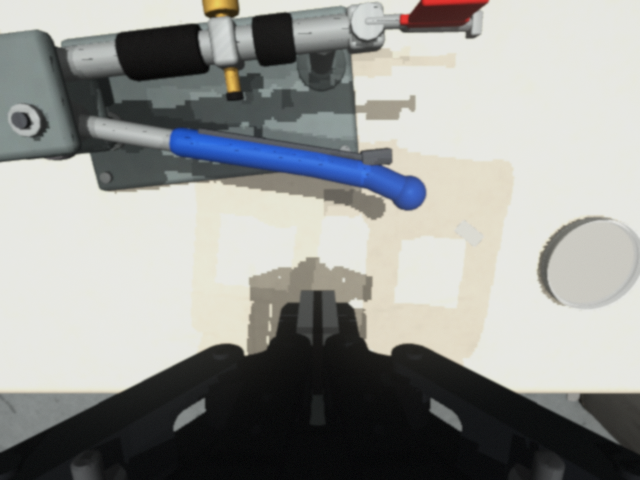

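View pics/t9.png

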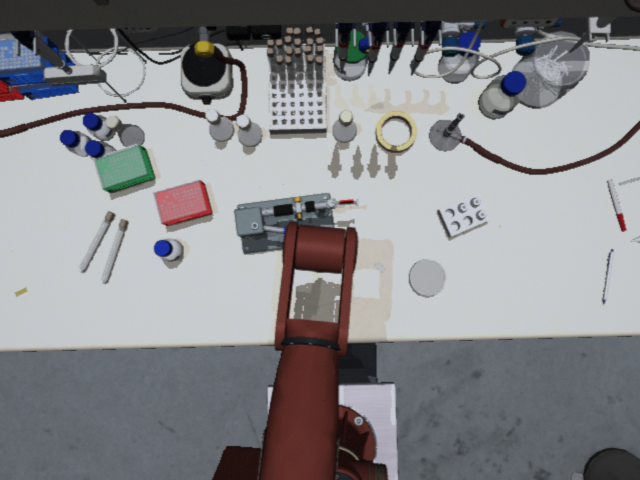

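The lever is back on its starting line within 0.5 mm, the lock arm is still swung out (342,203 in top), and the bottle (168,249), dish (427,278) and rack (463,215) have not moved. Handing in.

```bash
python3 -c "
from cell import ctrl
print(ctrl.job_done())"
```

```text
the job is handed in; nothing more can be done
None
```

The lever does stop short of the fixed bar: it came to rest on the brass stop screw, and the job is handed in. No verdict was reported.

- **Lock arm:** I swung it out with the shut fingers to about 1.6 rad, estimated from the wrist picture. The last pictures show it still swung out.
- **Press:** I pushed the lever in from outside until it stopped moving on the rubber tip. I held it there for about 2.7 s at 16–17 N, with a further 9–10 N of vertical drag on the fingers.
- **Return:** I eased the lever out at about 10 mm/s until contact was lost. It is back on its starting line to within about 0.5 mm.
- **Bystanders:** By eye in the top view, the bottle, dish and vial rack are where they stood. I did not measure the vials one by one.
- **Robot:** The fingers are clear of everything, with the wrist force back to about zero. The clock read 20.8 s just before hand-in.

One disagreement: the top and wrist cameras differed by about 5 mm on where the crimper stands. The pushes were made by feel and close-up pictures, so this did not matter.

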